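# Close the latch greaser: cap on, screwed home, vent shut

## Robot

A 6-joint arm with a two-finger parallel gripper is mounted at the origin on the work surface. World frame = base frame: x ahead of the robot, y to its left, z up, the work surface at z = 0. Lengths are in m, angles in rad, forces in N, time in s.
With the tool pointing down it reaches from about 0.35 to 0.95 m from the base axis. Payload 17.4 kg.
Tool frame: the origin (TCP) lies at the very end of the fingers, on their centre line; the grasp point (between the pads) lies 19 mm behind it; z points along the fingers, y is the line along which they close (so a half turn about z gives the same grasp; the last joint's range is limited). The gripper opens to 93 mm and grips with 3 to 60 N. Pads are 15 mm wide; open, the fingers measure 128 mm over their backs; the gripper's body (75 mm by 188 mm) begins 65 mm behind the grasp point.
Start: joints at [1.077, 0.116, 1.442, -0, 1.584, -0.038], TCP at [0.297, 0.606, 0.219] pointing down, gripper open.
Joint ranges: [-2.83, 2.83], [-0.83, 2.19], [0.07, 2.5], [-1.14, 4.28], [0.01, 3], [-2.97, 2.97]. Speed limits (rad/s): [1.89, 1.89, 2.22, 3.14, 3.14, 3.14].

## Interface

Orientations are given as a 3x3 rotation matrix whose columns are the frame's x, y, z axes.
In Python, from cell import get_state, snapshot, ctrl gives the robot as it stands.
- The arm moves only by the tool apply_moves, never from a script. Its argument "moves" is a list of rows, each a list of 5 numbers: the shift along the tool's x, y, z in cm, then the turn about the tool's z in degrees, then the opening, from 0 (shut) to 1 (fully open). A call has 1 to 12 rows; each row shifts and turns the commanded pose from where the row before left it, along the tool's axes as they then stand; what a row does not reach is not made up. A row lasts 1/12 s, in which the tool goes at most 41.7 mm and 7.16 degrees, less where a joint would pass 70% of its speed; a pose out of reach is approached as far as the arm can. A call with a gripper value outside its range is refused whole. The fingers move at their own pace and stop on an object; "grip_force" is the grip in N (left out, the last holds). Time passes only in rows, so rows that do not move let the fingers close. It gives the time, the measured TCP pose, the force, the opening and the grip force at its end, in the units of the state.
- get_state(): the state, without advancing time (a new reading comes with each control period).
- snapshot(name): name is "scene" or "top" or "wrist"; returns a dict with "frame" (384x512x3 uint8, red, green, blue), "mtx" (3x3 intrinsics, pixels), "position" and "orientation" of the camera in the world. Camera axes: x right, y up, looking along -z (the intrinsics and any distortion apply to the point x, -y, -z); pixel columns grow to the right and rows downward; lengths in m; the calibration is good to about 2 mm. A picture is of the moment at which its call begins. There is no depth.
- ctrl.sign_off(): hands the job in; it is judged then, once.
The state is a dict: "clock": time; "q": joint angles; "joint_vel": joint speeds; "joint_torque": joint torques, N m; "position": TCP position; "ee_rot": TCP orientation; "force": force on the tool from outside, world axes, zero at the start; "moment": the same for the moment, N m; "finger_gap": opening from 0.0 (shut) to 1.0 (fully open); "gripper_force": force on a finger pad.
Only numpy, scipy, OpenCV 4.12 (cv2) and the standard library are available. Lean on these libraries where they do the work, as an engineer would, in place of code of your own. Each camera call takes 0.05 s, during which the arm holds its last target. There are 200 camera calls.

## Task

Close the grease pot on the latch bench: swing the bridge with its captive screw cap back over the mouth of the pot until it meets the stop pin, then screw the cap down clockwise until it comes up hard against its end stop, and only then turn the vent knob clockwise to its end stop. Leave the other things on the bench where they are.

Things in the scene. Friction and masses are not known exactly. Their poses are not given: they have to be found in the camera images.
- greaser: Bench greaser, bolted down: dark steel base plate (x -60 to +165 mm, y -75 to +170 mm in its frame, 12 mm thick) with a grey round grease pot 88 mm across at its origin, a steel post 26 mm across at x +110, y 0, a thin stop pin (12 mm, top 150 mm up) at x +60, y +21.5, and a grey valve block 70 x 70 mm with the vent knob at x +20, y +125. Origin: underside, on the pot's axis; z up.
- neck (a point): Centre of the pot's open mouth (steel neck 52 mm across outside), 110 mm above the bench. Axes as the greaser's.
- pivot (a point): On the post's axis, 140 mm above the bench, at mid-thickness of the bridge, which swings about the vertical through it. The bridge is a flat steel arm 28 mm wide, 12 mm thick (top 146 mm above the bench; hub at the post 40 mm across, top 162 mm) that carries the screw cap 110 mm from the post's axis.
- bridge (a joint): Swing of the bridge: 0 = against the stop pin, cap over the mouth; grows anticlockwise seen from above as it swings away, up to 1.7 rad. It stays where left (friction 0.25 N m). If the cap is gripped while the bridge swings, the hand must turn with the bridge, or the cap turns on its thread.
- cap: Screw cap: upright ribbed dark steel drum, 56 mm across, 40 mm high, a bright bar across its top, captive on the bridge's free end above a rubber sealing disc. Turning it clockwise seen from above lowers it 4 mm per rad. Friction 0.3 N m, stays where left. Starts 2.6 to 3.6 rad short of its hard clockwise end stop (home), where the torque rises at once. Origin: centre of underside.
- cap_top (a point): Centre of the cap's top face (the 2 mm bar stands above it); x along the bar, turning with the cap. At home it is 189 mm above the bench and the cap's underside is 3 mm above the bridge; fully backed off it is 15.2 mm (3.8 rad) higher. Fingers have free room all round the drum from above, down to the bridge.
- vent (a joint): Turn of the vent knob: 0 = fully anticlockwise (open), grows clockwise seen from above, end stop (shut) at 2.2 rad. Starts 0.9 to 1.4 rad short of the stop. Friction 0.12 N m.
- vent_grip (a point): Vent knob, black, on its vertical axis at the height to grip, 99 mm above the bench; x along its grip bar, which is 61 mm long, 14 mm thick, from 76 to 106 mm above the bench, on a round skirt 64 mm across (top 76 mm up).
- housing: Black lock housing, 95 x 65 x 42 mm, loose. Bystander. Origin: centre of underside.
- pad: Orange rubber bump pad, 85 x 50 x 28 mm, loose. Bystander. Origin: centre of underside.
- pin: Steel inspection pin with cross handle, 131 mm long, lying along its x, 20 mm high, loose. Bystander.
- spanner: Steel spanner, 170 mm long, lying along its x, loose. Bystander.
- tin: Bare metal can, 72 mm across, 100 mm high, standing loose. Bystander. Origin: centre of underside.
- brush: Hand brush, 170 mm long, lying along its x, loose. Bystander.

How it is judged:
On the way, in this order (a step that is already met when the one before it is completed fails the run):
1. the bridge is swung home over the mouth, the cap not yet screwed down (value of joint bridge below 0.05 rad and z of cap_top in the frame of greaser above 0.193 m), for 0.1 s.
2. the cap is screwed home (value of joint bridge below 0.06 rad and z of cap_top in the frame of greaser below 0.1899 m), for 0.1 s.
3. the vent knob is turned shut (value of joint vent above 2.08 rad), for 0.1 s.
At the end, for the whole second after the job is handed in: The bridge is within 0.06 rad of its stop (cap within 7 mm of the mouth's axis), the cap is screwed down to within 0.9 mm of home (under a quarter rad short of its end stop), and the vent knob is within 0.12 rad of its clockwise end stop (all of step 2 and horizontal distance between cap_top and neck below 0.007 m and value of joint vent above 2.08 rad); the robot touches nothing.
It fails at once if a bystander is shifted by more than 25 mm (distance of any of housing, pad, pin, spanner, tin, brush from where it was at the start of the episode above 0.025 m).
It also fails if it takes over 67 s, if anything falls off the work surface, if the arm or the gripper's body presses on something with over 40 N, if the wrist force passes 120 N, or if a joint passes its speed limit or range.

## Working session

There is one attempt and no reset: what is moved stays moved. The work goes in short steps, Python scripts to look and compute and a tool call to move; the robot and the scene stay as the last step left them, time stands still between calls to the robot, and variables do not carry over. Pictures are saved under pics/ and viewed, at most 10 in all, crops included, and the job is handed in when it is done.

Besides the shell and the picture viewer there is one more tool, called after ">>>" as name(argument=value, ...) on one line, values as JSON. apply_moves: Moves the arm, as the interface text tells. Its arguments: {"type":"object","properties":{"moves":{"type":"array","items":{"type":"array","items":{"type":"number"}}},"grip_force":{"type":"number"}},"required":["moves"]}

```bash
mkdir -p pics; ls; python3 - <<'E'
from cell import get_state, snapshot
import cv2,pickle
d={}
for n in("scene","top"):
    s=snapshot(n); d[n]=s; cv2.imwrite(f"pics/{n}0.png",cv2.resize(s["frame"][:,:,::-1],(800,600),interpolation=cv2.INTER_CUBIC))
    print(n,s["mtx"].tolist(),s["position"],s["orientation"],s.keys())
pickle.dump(d,open("s0.pkl","wb"))
st=get_state();print(st)
E
```

```text
pics
scene [[492.46143382602037, 0.0, 260.72889960682824], [0.0, 492.46143382602037, 184.07769277581878], [0.0, 0.0, 1.0]] [ 1.45014395 -0.57259527  1.13141022] [[ 0.50961225 -0.60110833  0.61560063]
 [ 0.86034437  0.34757192 -0.37282881]
 [ 0.01014501  0.71962666  0.69428708]] dict_keys(['frame', 'mtx', 'position', 'orientation'])
top [[430.8749369967556, 0.0, 255.09730896351985], [0.0, 430.8749369967556, 196.0878445291421], [0.0, 0.0, 1.0]] [ 0.50848758 -0.03309674  1.20711249] [[-0.00647539  0.99780087 -0.06596579]
 [-0.99997538 -0.00663965 -0.00227113]
 [-0.00270412  0.06594946  0.9978193 ]] dict_keys(['frame', 'mtx', 'position', 'orientation'])
{'clock': 0.1, 'q': array([ 1.07720150e+00,  1.16459649e-01,  1.44218772e+00,  5.67026926e-06,
        1.58401339e+00, -3.78080108e-02]), 'joint_vel': array([-5.76168493e-05, -6.21025083e-04, -2.16560658e-03,  6.90409094e-04,
        1.12973209e-03, -1.62131813e-03]), 'joint_torque': array([ 1.91546133e-03, -7.22891593e+01, -6.23866081e+01,  7.81382597e-02,
        2.26651586e-02, -1.36287808e-04]), 'position': array([0.29703897, 0.60592646, 0.21797109]), 'ee_rot': array([[-8.97914994e-01,  4.40168608e-01, -5.11056280e-04],
       [ 4.40168902e-01,  8.97914505e-01, -9.37926218e-04],
       [ 4.60391691e-05, -1.06712910e-03, -9.99999430e-01]]), 'force': array([-0.48481498,  0.14466852,  0.30758642]), 'moment': array([ 0.02149885, -0.02603051, -0.00805811]), 'gripper_force': 0.0, 'finger_gap': 1.0005106612765422}
```

View pics/scene0.png

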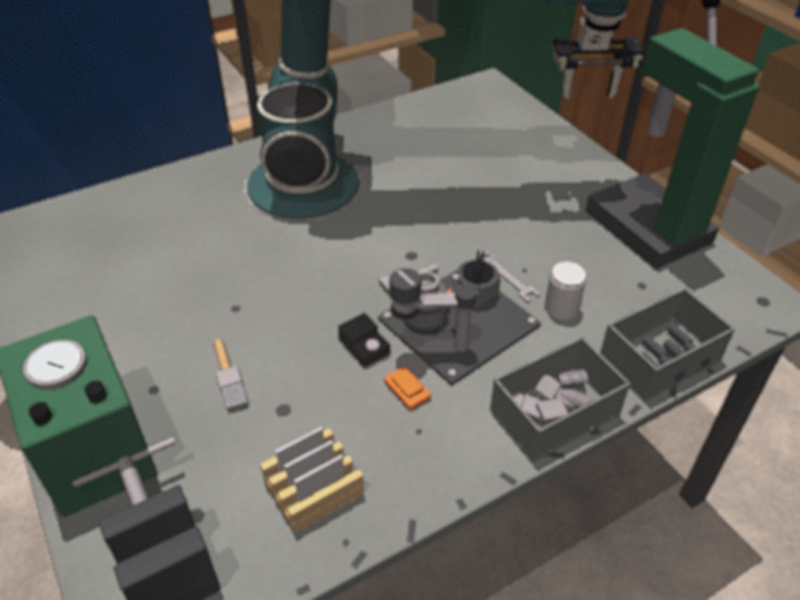

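View pics/top0.png

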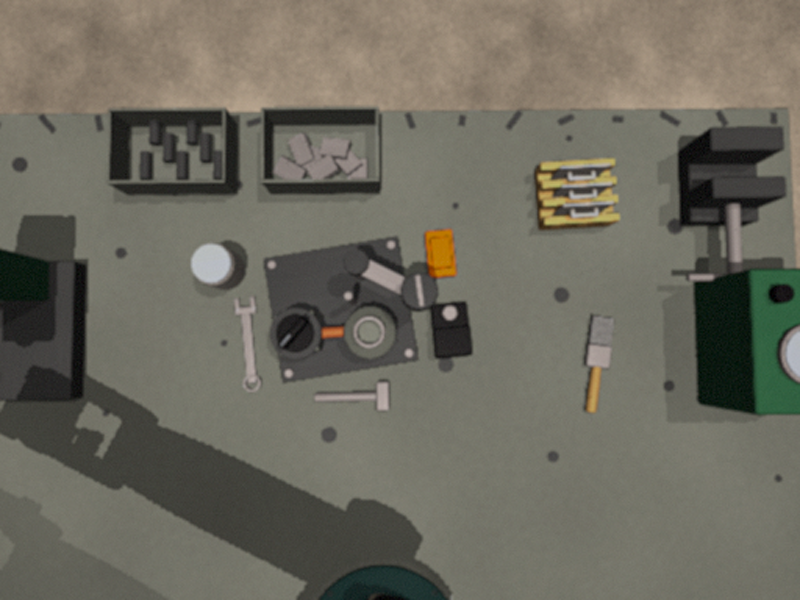

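The scene shows the greaser mid-bench. In the top view the pot is at (370,332), post hub (357,262), cap (420,287), knob (295,333), pin just below the pot, spanner left, and pad and housing right next to the cap. I'll enlarge the top view.

```bash
python3 - <<'E'
import cv2,pickle
d=pickle.load(open("s0.pkl","rb"))
f=d["top"]["frame"][145:255,160:310,::-1]
cv2.imwrite("pics/top1.png",cv2.convertScaleAbs(cv2.resize(f,(750,550),interpolation=cv2.INTER_CUBIC),alpha=1.5))
E
```

```text
(no output)
```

View pics/top1.png

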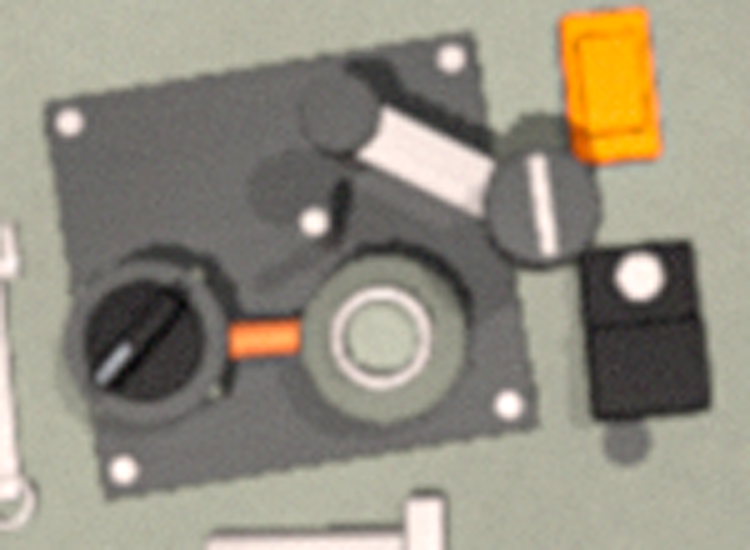

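Crop readings: plate corners (47,103), (470,37), (537,427), (108,497). Neck is at (381,339), hub (340,112), stop pin (314,221), cap bar (537,155)–(548,255), and knob bar (100,378)–(184,296).

```bash
cat > h.py <<'E'
import numpy as np
from scipy.optimize import least_squares
def proj(s,P):
    c=(np.atleast_2d(P)-s["position"])@s["orientation"]; c=c*[1,-1,-1]
    q=c@np.array(s["mtx"]).T; return q[:,:2]/q[:,2:]
def ray(s,uv,z):
    d=s["orientation"]@(np.linalg.inv(s["mtx"])@[uv[0],uv[1],1]*[1,-1,-1]); p=s["position"]
    return p+d*(z-p[2])/d[2]
def R(a): c,n=np.cos(a),np.sin(a); return np.array([[c,-n],[n,c]])
E
python3 - <<'E'
import pickle,numpy as np
from h import *
s=pickle.load(open("s0.pkl","rb"))["top"]
o=lambda p:np.array([160,145])+(np.array(p)+.5)/5-.5
G=np.array([[.165,.17,.012],[.165,-.075,.012],[-.06,-.075,.012],[-.06,.17,.012],[0,0,.11],[.11,0,.162],[.06,.0215,.15]])
uv=o(np.array([[47,103],[470,37],[537,427],[108,497],[381,339],[340,112],[314,221]]))
W=lambda x:np.c_[G[:,:2]@R(x[2]).T+x[:2],G[:,2]]
r=least_squares(lambda x:(proj(s,W(x))-uv).ravel(),[.5,0,0]);x=r.x
print("greaser",x,"res px",r.fun.reshape(-1,2).round(2).tolist())
g=lambda a,b:R(x[2])@[a,b]+x[:2]
piv=g(.11,0);print("pivot",piv,"neck",x[:2],"vent",g(.02,.125))
for z in(.2,.206):
    a,b=ray(s,o((537,155)),z),ray(s,o((548,255)),z);c=(a+b)/2
    v=c[:2]-piv;ang=np.arctan2(v[1],v[0]);h=np.arctan2(*(-v)[::-1])
    print("cap",z,c,"len",np.linalg.norm(a-b),"rad",np.linalg.norm(v),"theta",(ang-(x[2]+np.pi))%(2*np.pi),"barang",np.arctan2(*(a-b)[1::-1]))
a,b=ray(s,o((100,378)),.106),ray(s,o((184,296)),.106)
print("knob",(a+b)/2,np.linalg.norm(a-b),np.arctan2(*(b-a)[1::-1]))
E
```

```text
greaser [0.54005541 0.01870818 0.15641564] res px [[-0.96, -0.33], [0.95, -1.26], [0.74, 0.3], [-1.02, 0.73], [0.03, -0.13], [0.05, 0.21], [0.16, 0.37]]
pivot [0.64871253 0.03584383] neck [0.54005541 0.01870818] vent [0.54033892 0.14529775]
cap 0.2 [ 0.59955937 -0.06146496  0.2       ] len 0.04737242069924047 rad 0.10901849564686217 theta 0.9466409659913451 barang 0.10069484944598692
cap 0.206 [ 0.59901679 -0.06129595  0.206     ] len 0.04709019351392522 rad 0.10911371039823317 theta 0.9415041540848588 barang 0.10069484944598663
knob [0.54168969 0.14114201 0.106     ] 0.05970352651114443 -0.7992669429108038
```

>>> apply_moves(moves=[[-2.8, -2.4, -0.4, 0, 1], [-2.8, -2.4, -0.4, 0, 1], [-2.8, -2.4, -0.4, 0, 1], [-2.8, -2.4, -0.4, 0, 1], [-2.8, -2.4, -0.4, 0, 1], [-2.8, -2.4, -0.4, 0, 1], [-2.8, -2.4, -0.4, 0, 1], [-2.8, -2.4, -0.4, 0, 1], [-2.8, -2.4, -0.4, 0, 1], [-2.8, -2.4, -0.4, 0, 1], [-2.8, -2.4, -0.4, 0, 1], [-2.8, -2.4, -0.4, 0, 1]])

```text
clock: 1.1
position: [0.4722, 0.1978, 0.2667]
ee_rot: [[-0.898, 0.44, -0.0], [0.44, 0.898, 0.0], [0.0, 0.0, -1.0]]
force: [1.2, 0.7, -0.4]
finger_gap: 1.003
gripper_force: 0.0
```

>>> apply_moves(moves=[[-2.8, -2.2, 0, 0, 1], [-2.8, -2.2, 0, 0, 1], [-2.8, -2.2, 0, 0, 1], [-2.8, -2.2, 0, 0, 1], [-2.8, -2.2, 0, 0, 1], [-2.8, -2.2, 0, 0, 1], [-2.8, -2.2, 0, 0, 1], [-2.8, -2.2, 0, 0, 1], [0, 0, 0, -7, 1], [0, 0, 0, -7, 1], [0, 0, 0, -7, 1], [0, 0, 0, -7, 1]])

```text
clock: 2.1
position: [0.5957, -0.0574, 0.2661]
ee_rot: [[-0.999, -0.038, -0.001], [-0.038, 0.999, 0.0], [0.001, 0.0, -1.0]]
force: [-0.5, -1.1, 0.5]
finger_gap: 0.996
gripper_force: 0.0
```

>>> apply_moves(moves=[[0, 0, 0, -7, 1], [0, 0, 0, -7, 1], [0, 0, 0, -7, 1], [0, 0, 0, -7, 1], [0, 0, 0, -6, 1], [0, 0, 0, 0, 1], [0, 0, 0, 0, 1]])

```text
clock: 2.68
position: [0.5956, -0.057, 0.2664]
ee_rot: [[-0.812, -0.583, -0.0], [-0.583, 0.812, 0.0], [0.0, 0.0, -1.0]]
force: [0.7, -0.4, -0.4]
finger_gap: 1.004
gripper_force: 0.0
```

```bash
python3 - <<'E'
from cell import get_state, snapshot
import cv2,pickle,numpy as np
from h import *
s=snapshot("wrist");st=get_state();pickle.dump((s,st),open("w1.pkl","wb"))
print(s["mtx"].tolist(),s["position"],s["orientation"].round(4).tolist());print(st["clock"],st["q"],st["position"],st["ee_rot"].round(3).tolist())
print(proj(s,[[.599,-.0613,.206],[.6487,.0358,.162],[.54,.0187,.11],[.5403,.1453,.106]]))
cv2.imwrite("pics/w1.png",cv2.convertScaleAbs(cv2.resize(s["frame"][:,:,::-1],(800,600),interpolation=cv2.INTER_CUBIC),alpha=1.4))
E
```

```text
[[293.4791951067871, 0.0, 254.75479566492336], [0.0, 293.4791951067871, 190.63888879668153], [0.0, 0.0, 1.0]] [ 0.53099051 -0.10325187  0.43308931] [[-0.5825, -0.7793, -0.2309], [0.8128, -0.5579, -0.1677], [0.0019, -0.2854, 0.9584]]
2.7333 [-1.38044593e-01 -5.89300410e-02  1.54355318e+00  1.13094853e-05
  1.65729707e+00 -2.33119673e+00] [ 0.59565288 -0.05700463  0.26643417] [[-0.813, -0.583, -0.0], [-0.583, 0.813, 0.0], [0.0, 0.0, -1.0]]
[[247.48710268 204.78998542]
 [296.30472284 277.58334735]
 [337.14556225 175.47979816]
 [415.71328621 233.80676146]]
```

View pics/w1.png

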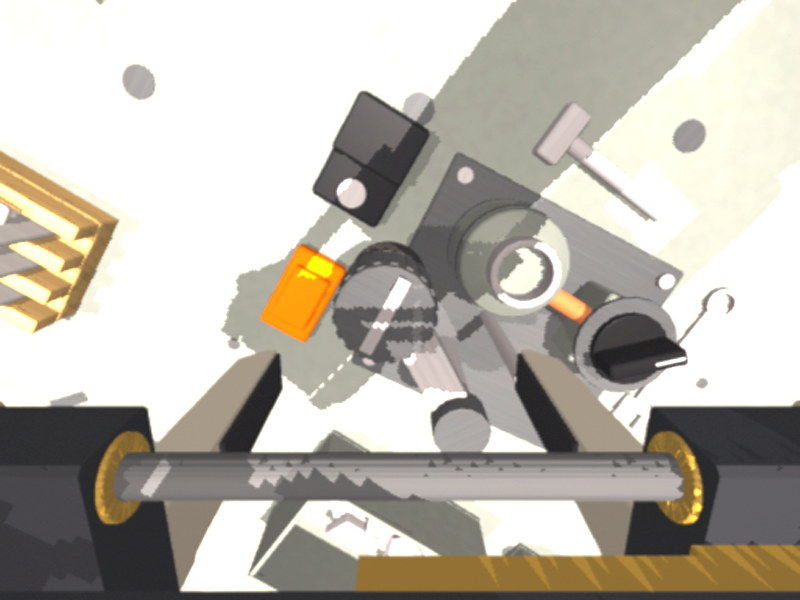

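Cap bar centre in the wrist view is at (385,317), within about 1.5 mm of my estimate. The neck at (524,274) agrees too. Descending to grip.

>>> apply_moves(moves=[[0, -0.5, 2, 0, 1], [0, 0, 2.4, 0, 1], [0, 0, 2.6, 0, 1], [0, 0, 2.6, 0, 1], [0, 0, 0, 0, 0.5], [0, 0, 0, 0, 0.3], [0, 0, 0, 0, 0.3], [0, 0, 0, 0, 0.3], [0, 0, 0, 0, 0.3], [0, 0, 0, 0, 0.3]], grip_force=25)

```text
clock: 3.57
position: [0.5991, -0.0613, 0.172]
ee_rot: [[-0.81, -0.586, 0.002], [-0.586, 0.81, -0.001], [-0.001, -0.002, -1.0]]
force: [1.1, -5.5, 1.9]
finger_gap: 0.622
gripper_force: 2.7
```

>>> apply_moves(moves=[[0, 0, 0, 0, 0.3], [0, 0, 0, 0, 0.3], [0.4, 0.87, 0, 5, 0.3], [0.4, 0.87, 0, 5, 0.3], [0.4, 0.87, 0, 5, 0.3], [0.4, 0.87, 0, 5, 0.3], [0.4, 0.87, 0, 5, 0.3], [0.4, 0.87, 0, 5, 0.3], [0.4, 0.87, 0, 5, 0.3], [0.4, 0.87, 0, 5, 0.3], [0.4, 0.87, 0, 5, 0.3], [0, 0, 0, 0, 0.3]])

```text
clock: 4.57
position: [0.5448, 0.0039, 0.1719]
ee_rot: [[-0.986, 0.164, 0.004], [0.164, 0.986, 0.001], [-0.004, 0.001, -1.0]]
force: [7.8, 1.3, 3.2]
finger_gap: 0.594
gripper_force: 25.0
```

```bash
python3 - <<'E'
from cell import get_state
from h import *
st=get_state();p=st["position"][:2];v=p-np.array([.6487,.0358])
print(st["position"],st["force"],st["moment"],st["gripper_force"],st["finger_gap"],np.linalg.norm(v),np.arctan2(v[1],v[0])%(2*np.pi)-.1564-np.pi,st["q"][5])
E
```

```text
[0.54481819 0.00393403 0.17188581] [7.81827828 1.30397835 3.21018674] [ 0.40683324 -1.43141622 -0.23812796] 25.00007003545761 0.594496709045359 0.10865942463777611 0.14123988127095943 -1.4461750198180605
```

>>> apply_moves(moves=[[0.24, 0.52, 0, 3, 0.3], [0.24, 0.52, 0, 3, 0.3], [0.16, 0.35, 0, 2, 0.3], [0.08, 0.17, 0, 1, 0.3], [0, 0, 0, 0, 0.3], [0, 0, 0, 0, 0.3], [0, 0, 0, 0, 0.3]])

```text
clock: 5.15
position: [0.5416, 0.0175, 0.1719]
ee_rot: [[-0.95, 0.312, 0.004], [0.312, 0.95, -0.004], [-0.005, -0.003, -1.0]]
force: [10.1, -17.1, 2.6]
finger_gap: 0.601
gripper_force: 25.0
```

```bash
cat > chk.py <<'E'
from cell import get_state
from h import *
st=get_state();p=st["position"][:2];v=p-np.array([.6487,.0358])
print(st["clock"],st["position"],st["force"].round(1),st["moment"].round(2),st["gripper_force"],st["finger_gap"],"rad",np.linalg.norm(v),"th",np.arctan2(v[1],v[0])%(2*np.pi)-.1564-np.pi,"q6",st["q"][5],"psi",np.arctan2(*st["ee_rot"][:2,1][::-1]))
E
python3 chk.py
```

```text
5.15 [0.54159348 0.01749909 0.17185191] [ 10.1 -17.1   2.6] [-3.31 -1.67  0.19] 25.009198486804962 0.6008631742924814 rad 0.10865877963879901 th 0.012832180033624407 q6 -1.2657585136213907 psi 1.253505455592415
```

The bridge is against the stop (a 17 N reaction appeared). Now screwing the cap down while following the thread.

>>> apply_moves(moves=[[0, 0, 0, 0, 0.3], [0, 0, 0, 0, 0.3], [0, 0, 0.04, 6, 0.3], [0, 0, 0.04, 6, 0.3], [0, 0, 0.04, 6, 0.3], [0, 0, 0.04, 6, 0.3], [0, 0, 0.04, 6, 0.3], [0, 0, 0.04, 6, 0.3], [0, 0, 0.04, 6, 0.3], [0, 0, 0.04, 6, 0.3], [0, 0, 0.04, 6, 0.3], [0, 0, 0.04, 6, 0.3]], grip_force=45)

```text
clock: 6.15
position: [0.541, 0.0169, 0.1676]
ee_rot: [[-0.2, 0.98, 0.002], [0.98, 0.2, -0.005], [-0.006, 0.001, -1.0]]
force: [2.8, -21.8, 3.3]
finger_gap: 0.597
gripper_force: 45.0
```

```bash
python3 chk.py
```

```text
6.15 [0.54101758 0.01694297 0.16761816] [  2.8 -21.8   3.3] [-4.17 -0.6   0.28] 44.99228775501251 0.5973560043294877 rad 0.1093210498474719 th 0.016959260393367703 q6 -0.2135322057211494 psi 0.2009215715965589
```

>>> apply_moves(moves=[[0, 0, 0.04, 6, 0.3], [0, 0, 0.04, 6, 0.3], [0, 0, 0.04, 6, 0.3], [0, 0, 0.04, 6, 0.3], [0, 0, 0.04, 6, 0.3], [0, 0, 0.04, 6, 0.3], [0, 0, 0.04, 6, 0.3], [0, 0, 0.04, 6, 0.3], [0, 0, 0.04, 6, 0.3], [0, 0, 0.04, 6, 0.3]])

```text
clock: 6.98
position: [0.5402, 0.017, 0.1634]
ee_rot: [[0.749, 0.663, 0.0], [0.663, -0.749, -0.005], [-0.003, 0.004, -1.0]]
force: [-5.5, -20.4, 5.2]
finger_gap: 0.596
gripper_force: 45.0
```

```bash
python3 chk.py
```

```text
6.9833 [0.5402488  0.01697059 0.16343048] [ -5.5 -20.4   5.2] [-4.24  0.83  0.26] 44.98840391635895 0.5958962792770248 rad 0.1100736541243059 th 0.01550733467777965 q6 0.833683347245787 psi -0.8461950359438853
```

>>> apply_moves(moves=[[0, 0, 0.04, 6, 0.3], [0, 0, 0.04, 6, 0.3], [0, 0, 0.04, 6, 0.3], [0, 0, 0.04, 6, 0.3]])

```text
clock: 7.32
position: [0.54, 0.0172, 0.1617]
ee_rot: [[0.954, 0.301, -0.001], [0.301, -0.954, -0.005], [-0.002, 0.004, -1.0]]
force: [-7.3, -19.0, 7.0]
finger_gap: 0.595
gripper_force: 45.0
```

```bash
python3 chk.py
```

```text
7.3167 [0.53995856 0.01719224 0.16173813] [ -7.3 -19.    7. ] [-3.95  1.38  0.26] 44.98932480812073 0.5954162712557662 rad 0.11032202163406594 th 0.013077785964177746 q6 1.2525469135469776 psi -1.2648947147433092
```

>>> apply_moves(moves=[[0, 0, 0.03, 4, 0.3], [0, 0, 0.03, 4, 0.3], [0, 0, 0.03, 4, 0.3], [0, 0, 0.03, 4, 0.3]])

```text
clock: 7.65
position: [0.5398, 0.0174, 0.1606]
ee_rot: [[1.0, 0.028, -0.001], [0.028, -1.0, -0.004], [-0.001, 0.004, -1.0]]
force: [-8.9, -16.6, 8.2]
finger_gap: 0.592
gripper_force: 45.0
```

```bash
python3 chk.py
```

```text
7.65 [0.53981212 0.01741409 0.16059281] [ -8.9 -16.6   8.2] [-3.53  1.75  0.2 ] 44.993696808815 0.5922740379967922 rad 0.110429212380135 th 0.010873944931018453 q6 1.530133425657457 psi -1.5423150524180456
```

>>> apply_moves(moves=[[0, 0, 0.03, 4, 0.3], [0, 0, 0.03, 4, 0.3], [0, 0, 0.03, 4, 0.3], [0, 0, 0.03, 4, 0.3]])

```text
clock: 7.98
position: [0.5408, 0.0178, 0.1605]
ee_rot: [[0.969, -0.248, 0.002], [-0.248, -0.969, -0.003], [0.003, 0.003, -1.0]]
force: [-8.8, -13.7, 22.1]
finger_gap: 0.598
gripper_force: 45.0
```

```bash
python3 chk.py
```

```text
7.9833 [0.54080763 0.01782904 0.16054045] [ -8.8 -13.7  22.1] [-2.42  1.64  0.14] 45.03279089927673 0.5981286851836355 rad 0.10937878783162439 th 0.008648539672891253 q6 1.8092261787634354 psi -1.8212509826671508
```

>>> apply_moves(moves=[[0, 0, -0.15, 0, 0.3], [0, 0, 0, 4, 0.3], [0, 0, 0, 4, 0.3], [0, 0, 0, 4, 0.3]], grip_force=60)

```text
clock: 8.32
position: [0.5414, 0.0174, 0.1609]
ee_rot: [[0.896, -0.444, 0.003], [-0.444, -0.896, -0.004], [0.005, 0.002, -1.0]]
force: [9.7, -18.3, -0.1]
finger_gap: 0.595
gripper_force: 60.0
```

```bash
python3 chk.py; python3 - <<'E'
from cell import snapshot
import cv2,pickle
a=snapshot("scene");b=snapshot("wrist");pickle.dump((a,b),open("c.pkl","wb"))
f=cv2.resize(a["frame"][130:250,220:380,::-1],(800,600),interpolation=cv2.INTER_CUBIC)
cv2.imwrite("pics/s2.png",cv2.convertScaleAbs(f,alpha=1.5))
E
```

```text
8.3167 [0.54144273 0.01740619 0.16087567] [  9.7 -18.3  -0.1] [-3.39 -1.47  1.93] 59.9981027841568 0.5946578960419399 rad 0.10882303936182532 th 0.01344028634891492 q6 2.018329033740283 psi -2.0305157546511086
```

View pics/s2.png

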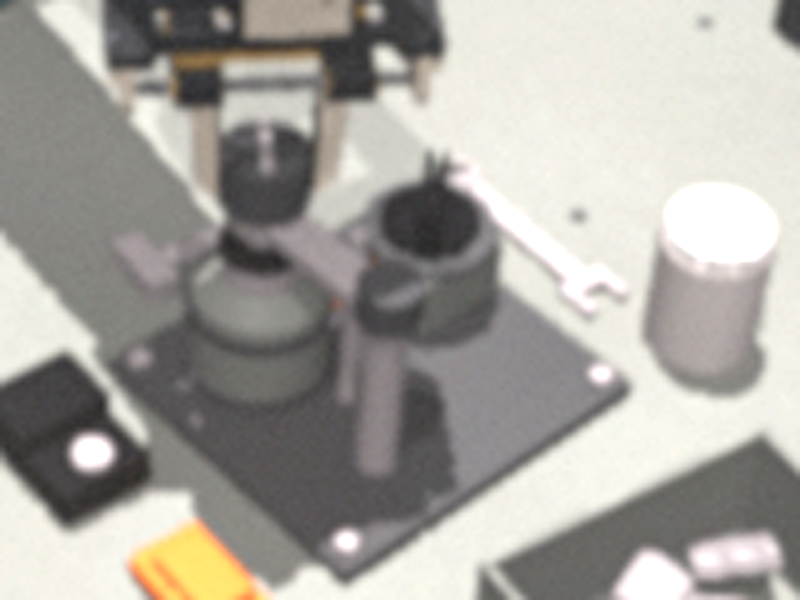

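The scene crop shows the cap sitting right down on the bridge over the pot, with its top centre near (266,150). The moment about z has jumped to 1.9 N m, so the end stop is reached. I'll check the height, then release.

```bash
python3 - <<'E'
import pickle
from h import *
a,b=pickle.load(open("c.pkl","rb"))
for z in(.189,.193,.203): print(z,(proj(a,[.540,.0187,z+.002])-[220,130])*5)
E
```

```text
0.189 [[264.36967442 140.08381021]]
0.193 [[264.55736616 134.87745401]]
0.203 [[265.02979856 121.77271465]]
```

>>> apply_moves(moves=[[0, 0, 0, 0, 0.3], [0, 0, 0, 2, 0.3], [0, 0, 0, 0, 0.3]])

```text
clock: 8.67
position: [0.5397, 0.0183, 0.1611]
ee_rot: [[0.881, -0.474, -0.002], [-0.474, -0.881, -0.002], [-0.0, 0.003, -1.0]]
force: [-9.8, -10.8, 9.8]
finger_gap: 0.595
gripper_force: 60.0
```

```bash
python3 chk.py
```

```text
8.6667 [0.53965327 0.01825877 0.16105827] [ -9.8 -10.8   9.8] [-2.07  2.18 -0.37] 60.01671552658081 0.5948752489016228 rad 0.11044856388422178 th 0.003093467655574056 q6 2.052728088629578 psi -2.0646458625237876
```

>>> apply_moves(moves=[[0, 0, 0, 2, 0.3], [0, 0, 0, 2, 0.3], [0, 0, 0, 2, 0.3], [0, 0, 0, 0, 0.3]])

```text
clock: 9.0
position: [0.5397, 0.0185, 0.1608]
ee_rot: [[0.827, -0.563, -0.001], [-0.563, -0.827, -0.002], [0.0, 0.003, -1.0]]
force: [-9.1, -10.3, 8.0]
finger_gap: 0.59
gripper_force: 60.0
```

```bash
python3 chk.py
```

```text
9.0 [0.5396756  0.0184597  0.16084163] [ -9.1 -10.3   8. ] [-1.87  1.88  1.16] 60.01329839229584 0.5899163219985074 rad 0.11039477393465913 th 0.0013285540222947034 q6 2.1566131998525604 psi -2.168223452066679
```

>>> apply_moves(moves=[[0, 0, 0, 2, 0.3], [0, 0, 0, 1, 0.3], [0, 0, 0, 0, 0.3]])

```text
clock: 9.25
position: [0.5408, 0.0177, 0.161]
ee_rot: [[0.796, -0.605, 0.002], [-0.605, -0.796, -0.004], [0.004, 0.002, -1.0]]
force: [1.7, -15.1, 3.7]
finger_gap: 0.594
gripper_force: 60.0
```

```bash
python3 chk.py
```

```text
9.25 [0.54075752 0.0176832  0.16101768] [  1.7 -15.1   3.7] [-2.85  0.02 -0.25] 60.00693619251251 0.5944752122232 rad 0.10945225632118741 th 0.009887656828939662 q6 2.208921771061158 psi -2.2210215842858285
```

>>> apply_moves(moves=[[0, 0, 0, 0, 1], [0, 0, 0, 0, 1], [0, 0, 0, 0, 1], [0, 0, 0, 0, 1], [0, 0, 0, 0, 1], [0, 0, 0, 0, 1], [0, 0, -2, 0, 1], [0, 0, -4, 0, 1], [0, 0, -4, 0, 1], [0, 0, -2, 0, 1]], grip_force=20)

```text
clock: 10.08
position: [0.5407, 0.0196, 0.285]
ee_rot: [[0.798, -0.603, 0.004], [-0.603, -0.798, 0.0], [0.003, -0.003, -1.0]]
force: [-0.0, -0.2, 0.4]
finger_gap: 0.996
gripper_force: 0.0
```

>>> apply_moves(moves=[[0, 0, 0, -7, 1], [0, 0, 0, -7, 1], [0, 0, 0, -7, 1], [0, 0, 0, -7, 1], [0, 0, 0, -7, 1], [0, 0, 0, -7, 1], [0, 0, 0, -7, 1], [0, 0, 0, -7, 1], [0, 0, 0, -7, 1], [0, 0, 0, -7, 1], [0, 0, 0, -7, 1], [0, 0, 0, -7, 1]])

```text
clock: 11.08
position: [0.5403, 0.0196, 0.2801]
ee_rot: [[0.679, 0.734, -0.0], [0.734, -0.679, 0.0], [-0.0, -0.0, -1.0]]
force: [0.8, 0.1, -0.7]
finger_gap: 1.004
gripper_force: 0.0
```

>>> apply_moves(moves=[[0, 0, 0, -7, 1], [0, 0, 0, -7, 1], [0, 0, 0, -7, 1], [0, 0, 0, -7, 1], [0, 0, 0, -7, 1], [0, 0, 0, -7, 1], [0, 0, 0, -7, 1], [0, 0, 0, -7, 1], [0, 0, 0, -7, 1], [0, 0, 0, -7, 1], [0, 0, 0, -7, 1], [0, 0, 0, -7, 1]])

```text
clock: 12.08
position: [0.5403, 0.0196, 0.2801]
ee_rot: [[-0.659, 0.752, -0.0], [0.752, 0.659, 0.0], [0.0, 0.0, -1.0]]
force: [1.1, -0.4, -0.7]
finger_gap: 0.997
gripper_force: 0.0
```

>>> apply_moves(moves=[[0, 0, 0, -3, 1], [0, 0, 0, 0, 1]])

```text
clock: 12.25
position: [0.5403, 0.0195, 0.2801]
ee_rot: [[-0.695, 0.719, 0.0], [0.719, 0.695, 0.0], [0.0, 0.0, -1.0]]
force: [-0.2, 0.9, -0.1]
finger_gap: 0.998
gripper_force: 0.0
```

```bash
python3 chk.py; python3 - <<'E'
from cell import snapshot
import cv2,pickle
from h import *
s=snapshot("wrist");pickle.dump(s,open("w2.pkl","wb"))
print(proj(s,[[.540,.0187,.191],[.6487,.0358,.162],[.5403,.1453,.106]])*1.5625)
cv2.imwrite("pics/w2.png",cv2.convertScaleAbs(cv2.resize(s["frame"][:,:,::-1],(800,600),interpolation=cv2.INTER_CUBIC),alpha=1.4))
E
```

```text
12.25 [0.54029719 0.01954021 0.28014969] [-0.2  0.9 -0.1] [ 0.02  0.01 -0.07] 0.0 0.9983165117576746 rad 0.10961545936438896 th -0.007515751082800559 q6 -0.7797885030039913 psi 0.7687369424699193
[[396.39975923 305.22252054]
 [528.25527365 380.62241221]
 [521.49939122 146.33305707]]
```

View pics/w2.png

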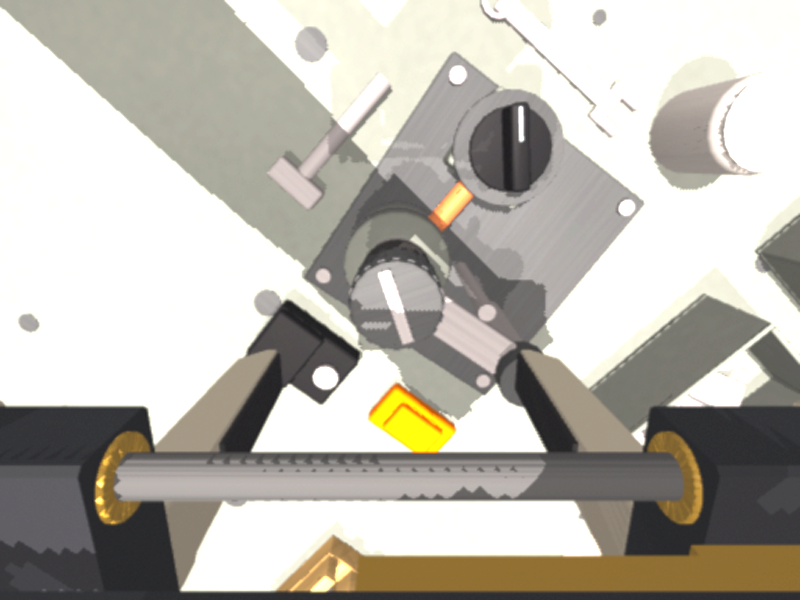

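Cap bar is centred at (396,306), as predicted for home over the mouth. The knob bar is nearly upright in the picture, roughly (516,103)–(517,190).

```bash
python3 - <<'E'
import pickle,cv2
from h import *
s=pickle.load(open("w2.pkl","rb"))
for u in((516,103),(517,190),(516,147)): print(ray(s,np.array(u)/1.5625,.106))
a,b=ray(s,np.array((520,103))/1.5625,.106),ray(s,np.array((518,190))/1.5625,.106);print(np.arctan2(*(b-a)[1::-1]))
a,b=ray(s,np.array((384,270))/1.5625,.191),ray(s,np.array((408,342))/1.5625,.191);print("capbar",np.arctan2(*(b-a)[1::-1]),(a+b)/2)
cv2.imwrite("pics/w3.png",cv2.convertScaleAbs(cv2.resize(s["frame"][50:140,280:370,::-1],(600,600),interpolation=cv2.INTER_CUBIC),alpha=2.2,beta=20))
E
```

```text
[0.51633321 0.16155586 0.106     ]
[0.56048535 0.12300404 0.106     ]
[0.53784055 0.14230401 0.106     ]
-0.7523702417616714
capbar -0.49642697116680723 [0.54063901 0.01793622 0.191     ]
```

View pics/w3.png

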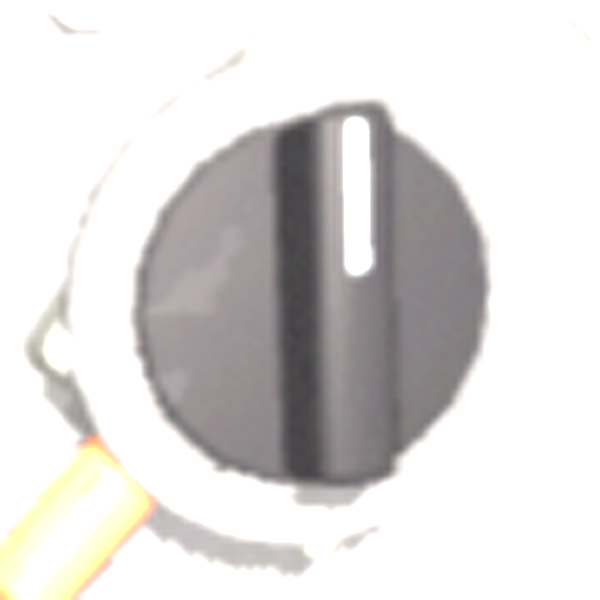

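The enlarged knob crop puts the bar's top face centre at (356,294), which maps to the nominal vent position within 1 mm. Its angle is within about 1° of the tool's. Going over and down.

>>> apply_moves(moves=[[2.26, 2.19, 0, 0, 1], [2.26, 2.19, 0, 0, 1], [2.26, 2.19, 0, 0, 1], [2.26, 2.19, 0, 0, 1], [0, 0, 3, 0, 1], [0, 0, 4, 0, 1], [0, 0, 4, 0, 1], [0, 0, 3, 0, 1], [0, 0, 0, 0, 1]])

```text
clock: 13.05
position: [0.5382, 0.1449, 0.1336]
ee_rot: [[-0.692, 0.722, -0.008], [0.722, 0.692, -0.002], [0.004, -0.007, -1.0]]
force: [-1.1, -0.7, -0.3]
finger_gap: 0.997
gripper_force: 0.0
```

```bash
python3 chk.py
```

```text
13.05 [0.53817913 0.1449242  0.13364285] [-1.1 -0.7 -0.3] [ 0.03 -0.    0.03] 0.0 0.9974798668002727 rad 0.1553156579588009 th -0.9354394923121307 q6 -0.5464432491511043 psi 0.7637500679902441
```

>>> apply_moves(moves=[[0, 0, 2.2, 0, 1], [0, 0, 2.2, 0, 1], [0, 0, 1.4, 0, 1], [0, 0, 0, 0, 1], [0, 0, 0, 0, 1]])

```text
clock: 13.47
position: [0.5411, 0.1454, 0.0832]
ee_rot: [[-0.693, 0.721, 0.0], [0.721, 0.693, 0.0], [-0.0, 0.0, -1.0]]
force: [-1.0, 0.1, 0.9]
finger_gap: 0.999
gripper_force: 0.0
```

```bash
python3 chk.py
```

```text
13.4667 [0.54110117 0.14539086 0.08320915] [-1.   0.1  0.9] [-0.08  0.06 -0.02] 0.0 0.9992472141798311 rad 0.15358275945190372 th -0.9509697444023897 q6 -0.5481344824503652 psi 0.765115594120361
```

Positioned. Closing on the bar and turning clockwise.

>>> apply_moves(moves=[[0, 0, 0.2, 0, 0.5], [0, 0, 0, 0, 0], [0, 0, 0, 0, 0], [0, 0, 0, 0, 0], [0, 0, 0, 0, 0], [0, 0, 0, 0, 0], [0, 0, 0, 0, 0], [0, 0, 0, 0, 0], [0, 0, 0, 0, 0], [0, 0, 0, 0, 0]], grip_force=30)

```text
clock: 14.3
position: [0.5408, 0.1453, 0.0801]
ee_rot: [[-0.693, 0.721, -0.0], [0.721, 0.693, -0.0], [0.0, -0.0, -1.0]]
force: [0.5, 0.5, -0.3]
finger_gap: 0.335
gripper_force: 0.0
```

```bash
python3 chk.py
```

```text
14.3 [0.54075841 0.14534694 0.08011575] [ 0.5  0.5 -0.3] [-0.08  0.04  0.  ] 0.0 0.33534362325422395 rad 0.15379180295382847 th -0.949179327749667 q6 -0.5489230955818839 psi 0.7659716577780918
```

>>> apply_moves(moves=[[0, 0, 0, 5, 0], [0, 0, 0, 5, 0], [0, 0, 0, 5, 0], [0, 0, 0, 5, 0], [0, 0, 0, 5, 0], [0, 0, 0, 5, 0], [0, 0, 0, 5, 0], [0, 0, 0, 5, 0], [0, 0, 0, 5, 0], [0, 0, 0, 5, 0]])

```text
clock: 15.13
position: [0.5407, 0.1453, 0.08]
ee_rot: [[0.111, 0.994, -0.0], [0.994, -0.111, -0.0], [-0.0, -0.0, -1.0]]
force: [1.3, -0.6, -0.7]
finger_gap: 0.156
gripper_force: 28.3
```

```bash
python3 chk.py
```

```text
15.1333 [0.54069108 0.14531748 0.07997843] [ 1.3 -0.6 -0.7] [-0.07 -0.08  0.04] 28.32055983832106 0.1563942122576791 rad 0.15381809155104656 th -0.9487331124147231 q6 0.3279677314981433 psi -0.11090796936017944
```

The fingers were still closing while turning, but the gap is now 14.5 mm, the bar's thickness, so the bar is gripped square. Continuing.

>>> apply_moves(moves=[[0, 0, 0, 0, 0], [0, 0, 0, 0, 0], [0, 0, 0, 4, 0], [0, 0, 0, 4, 0]])

```text
clock: 15.47
position: [0.5409, 0.1451, 0.08]
ee_rot: [[0.243, 0.97, 0.0], [0.97, -0.243, -0.0], [-0.0, 0.0, -1.0]]
force: [2.7, -2.4, -3.6]
finger_gap: 0.151
gripper_force: 28.8
```

```bash
python3 chk.py
```

```text
15.4667 [0.5409075  0.14514365 0.07999237] [ 2.7 -2.4 -3.6] [-0.43 -0.47  0.14] 28.75263199210167 0.15112140986705386 rad 0.1535423617122204 th -0.9489417614096145 q6 0.4627950757452857 psi -0.24580140287828556
```

>>> apply_moves(moves=[[0, 0, 0, 3, 0], [0, 0, 0, 3, 0]])

```text
clock: 15.63
position: [0.541, 0.1451, 0.08]
ee_rot: [[0.343, 0.939, 0.001], [0.939, -0.343, -0.0], [-0.0, 0.001, -1.0]]
force: [4.4, -2.2, -4.3]
finger_gap: 0.156
gripper_force: 28.8
```

```bash
python3 chk.py
```

```text
15.6333 [0.54102829 0.14512845 0.07998869] [ 4.4 -2.2 -4.3] [-0.43 -0.72  0.1 ] 28.75353871844709 0.15563208124165073 rad 0.15344675551646836 th -0.9494327397686475 q6 0.5673187818888433 psi -0.35035317288680706
```

>>> apply_moves(moves=[[0, 0, 0, 3, 0], [0, 0, 0, 3, 0]])

```text
clock: 15.8
position: [0.5412, 0.1451, 0.08]
ee_rot: [[0.439, 0.898, 0.001], [0.898, -0.439, -0.001], [-0.0, 0.001, -1.0]]
force: [5.4, -1.8, -4.3]
finger_gap: 0.154
gripper_force: 28.8
```

```bash
python3 chk.py
```

```text
15.8 [0.54116674 0.14505131 0.08003007] [ 5.4 -1.8 -4.3] [-0.52 -0.93  0.15] 28.759772035991773 0.1544401247376882 rad 0.1532946522790091 th -0.9497231417980161 q6 0.67186107156974 psi -0.45495317976395494
```

>>> apply_moves(moves=[[0, 0, 0, 3, 0], [0, 0, 0, 3, 0]])

```text
clock: 15.97
position: [0.5413, 0.145, 0.08]
ee_rot: [[0.531, 0.847, 0.001], [0.847, -0.531, -0.001], [0.0, 0.001, -1.0]]
force: [6.2, -3.4, -5.0]
finger_gap: 0.156
gripper_force: 29.4
```

```bash
python3 chk.py
```

```text
15.9667 [0.54126354 0.14500002 0.07998246] [ 6.2 -3.4 -5. ] [-0.59 -1.03  0.25] 29.371655322611332 0.1562077576900207 rad 0.15319019843589457 th -0.9499386052732737 q6 0.776595206239515 psi -0.5597307581292535
```

>>> apply_moves(moves=[[0, 0, 0, 3, 0], [0, 0, 0, 3, 0]])

```text
clock: 16.13
position: [0.5414, 0.1452, 0.0801]
ee_rot: [[0.616, 0.788, 0.001], [0.788, -0.616, -0.0], [0.001, 0.001, -1.0]]
force: [7.9, 0.9, -6.1]
finger_gap: 0.169
gripper_force: 34.6
```

```bash
python3 chk.py
```

```text
16.1333 [0.541355   0.1451728  0.08006885] [ 7.9  0.9 -6.1] [ 0.14 -1.28  0.82] 34.613053388893604 0.16917823283596556 rad 0.15324932993653934 th -0.9511547420846376 q6 0.8807786071928008 psi -0.6638310204044117
```

>>> apply_moves(moves=[[0, 0, 0, 3, 0], [0, 0, 0, 0, 0]])

```text
clock: 16.3
position: [0.5415, 0.1455, 0.0801]
ee_rot: [[0.657, 0.754, 0.002], [0.754, -0.657, 0.0], [0.001, 0.001, -1.0]]
force: [7.0, 1.2, -5.9]
finger_gap: 0.178
gripper_force: 36.6
```

```bash
python3 chk.py
```

```text
16.3 [0.54151451 0.14549731 0.08008708] [ 7.   1.2 -5.9] [ 0.25 -1.38  0.92] 36.62113320082426 0.17824439978739226 rad 0.15336958525823985 th -0.9533791253741835 q6 0.9339303543637129 psi -0.7168505554901017
```

End stop reached (moment rose to 0.9 N m and the pads began to twist on the bar). Releasing and checking.

>>> apply_moves(moves=[[0, 0, 0, 0, 0.6], [0, 0, 0, 0, 0.6], [0, 0, 0, 0, 0.6], [0, 0, 0, 0, 0.6], [0, 0, 0, 0, 0.6], [0, 0, -2, 0, 0.6], [0, 0, -4, 0, 0.6], [0, 0, -4, 0, 0.6], [0, 0, -4, 0, 0.6], [0, 0, -4, 0, 0.6], [0, 0, 0, 0, 0.6], [0, 0, 0, 0, 0.6]])

```text
clock: 17.3
position: [0.5414, 0.1455, 0.2626]
ee_rot: [[0.657, 0.754, 0.004], [0.754, -0.657, 0.001], [0.003, 0.002, -1.0]]
force: [0.3, 0.4, -0.5]
finger_gap: 0.602
gripper_force: 0.0
```

```bash
python3 chk.py; python3 - <<'E'
from cell import snapshot
import cv2,pickle
from h import *
s=snapshot("wrist");pickle.dump(s,open("w4.pkl","wb"))
print(proj(s,[[.540,.0187,.191],[.5403,.1453,.106]])*1.5625)
cv2.imwrite("pics/w4.png",cv2.convertScaleAbs(cv2.resize(s["frame"][:,:,::-1],(800,600),interpolation=cv2.INTER_CUBIC),alpha=1.6))
E
```

```text
17.3 [0.54139241 0.14550975 0.26258555] [ 0.3  0.4 -0.5] [-0.04  0.13  0.06] 0.0 0.6015180775790537 rad 0.15346383712187545 th -0.952866698244442 q6 0.9342284051360602 psi -0.7171762882018221
[[534.45353032 464.57340975]
 [397.64479884 278.10081977]]
```

View pics/w4.png

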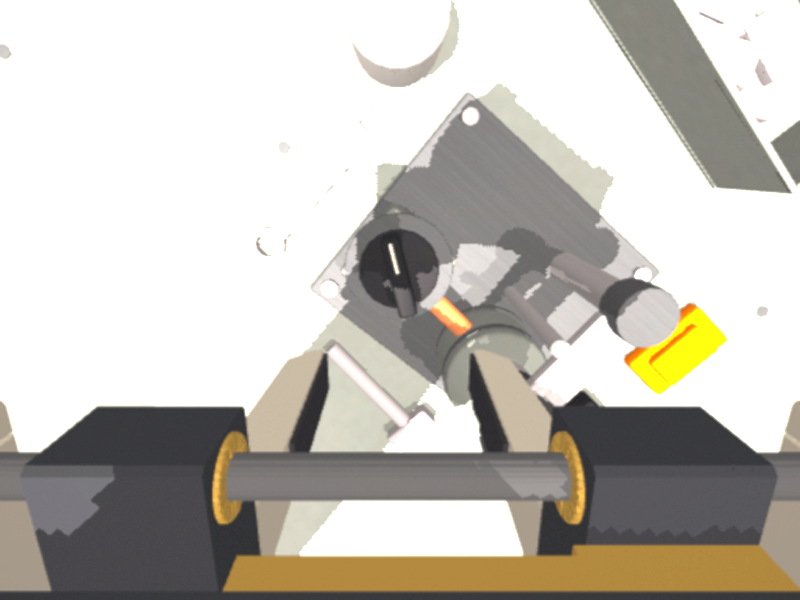

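The view shows the knob bar from (392,243) to (407,315), turned about 1.3 rad clockwise as expected at its stop. The bridge is still home, and nothing touches the robot.

```bash
python3 -c "
from cell import ctrl
print(ctrl.sign_off())"
```

```text
the job is handed in; nothing more can be done
None
```

I handed the job in at about 17 s: the bridge is against its pin, and the cap and then the vent knob were turned clockwise to their end stops. The robot was clear and the other things on the bench were not touched; the hand-in gave no verdict.

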